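# Turn the back-to-front card set in its display sleeve

## Task

On the shop table two identical boxed card sets stand in open-topped wooden display sleeves, and one of them was put in back to front: its printed face is hidden at the sleeve's solid rear wall instead of showing through the sleeve's front cut-out. Draw that box straight up out of its sleeve, turn it half round, and slide it upright back down into the same sleeve until it stands on the sleeve's floor with the printed face in the cut-out; then let go; do not drop it in from above. Leave the other box as it is.

Things in the scene. Friction and masses are not known exactly. Their poses are not given: they have to be found in the camera images.
- card_set_a: the back-to-front card set: rigid upright box with a coloured band at the top, 46 mm thick (its x), 126 wide (y), 176 high (z), about 0.2 kg. Origin: centre of its underside. Its -x points out of the printed face (round flower emblem), which at the start looks to the sleeve's rear wall, away from the robot. Its upper 85 mm stand clear of the sleeve: grip it there across the 46 mm
- sleeve_a: fixed plywood case of card_set_a. Origin: centre of its underside, on the table. Inside 58 mm (its x) by 140 (y); floor top 5 mm up; walls 4 thick, 80 high, then a flared lip up to 91 that widens the mouth 6 mm all round. Front wall (-x, towards the robot, yaw within 0.3 rad) has an 84 mm wide cut-out from 22 mm up; rear wall solid. Either sleeve may be on the left
- card_set_b: the second card set, the same in shape, size and axes, standing the right way round: its printed face (-x) shows in the front cut-out of sleeve_b. To be left alone
- sleeve_b: the sleeve of card_set_b, the same as sleeve_a, fixed elsewhere on the table
- face_a (a point): centre of the printed face of card_set_a, 22.5 mm from the box's mid-plane along its -x and 88 mm above its underside
Things that resemble listed ones, but are neither listed nor needed, are in the scene too. What is shaped like the card_set_a but turquoise is not meant.

How it is judged:
By the outcome, as a careful person would: the job done as asked, in the order asked, and still so for the second after the job is handed in, with the robot touching nothing.
It also fails if it takes over 48 s, if anything falls off the work surface, if the arm or the gripper's body presses on something with over 40 N, if the wrist force passes 120 N, or if a joint passes its speed limit or range.

## Robot

A 7-joint arm with a two-finger parallel gripper is mounted at the origin on a cart in front of the work surface, level with it; the furniture and walls round the work are solid. World frame = base frame: x ahead of the robot, y to its left, z up, the work surface at z = 0. Lengths are in m, angles in rad, forces in N, time in s.
With the tool pointing down it reaches from about 0.4 to 0.9 m from the base axis. Payload 5.5 kg.
Tool frame: the origin (TCP) lies midway between the tips of the shut fingers; the grasp point (between the pads) lies 19 mm behind it; z points along the fingers, y is the line along which they close (so a half turn about z gives the same grasp; the last joint's range is limited). The gripper opens to 92 mm and grips with 3 to 60 N. Pads are 19 mm wide; open, the fingers measure 130 mm over their backs; the gripper's body (75 mm by 190 mm) begins 47 mm behind the grasp point.
Start: joints at [1.5, 0.501, -0.427, 1.55, 0.221, 1.138, -0.21], TCP at [0.213, -0.614, 0.227] pointing down, gripper open.
Joint ranges: [-2.88, 2.88], [-0.31, 2.03], [-1.54, 1.56], [0.2, 2.42], [-1.41, 4.55], [0.19, 2.02], [-2.57, 2.57]. Speed limits (rad/s): [2.57, 2.57, 3.14, 3.14, 3.14, 3.14, 3.14].

## Interface

Orientations are given as [roll, pitch, yaw] about the fixed x, y, z axes, in that order (R = Rz(yaw) Ry(pitch) Rx(roll)).
In Python, from workcell import * gives the robot as it stands.
- The arm moves only by the shell command python3 -m jog 'ROWS' [FORCE]. ROWS is JSON, one flat list of numbers, 7 for each row, row after row: the shift along the tool's x, y, z in m, then the turn, a rotation vector about the tool's x, y, z in degrees, then the gripper command: -1 is shut, 1 is fully open, values between are in proportion. In form: [dx, dy, dz, ax, ay, az, jaw, dx, dy, dz, ax, ay, az, jaw, ...]. A call has 1 to 12 rows; each row is the pose to reach, as a shift and turn from the pose commanded when the call began, along the tool's axes at that moment; what a row does not reach only later rows make up. A row lasts 1/8 s, in which the tool goes at most 62.5 mm and 10.7 degrees, less where a joint would pass 70% of its speed; a pose out of reach is approached as far as the arm can. A call with a gripper value outside its range is refused whole. The fingers move at their own pace and stop on an object; FORCE is the grip in N (left out, the last holds). Time passes only in rows, so rows that repeat a pose let the fingers close. It gives the time, the measured TCP pose, the force, the opening and the grip force at its end, in the units of the state.
- state(): the state, without advancing time (a new reading comes with each control period).
- get_image(name): name is "scene" or "top"; returns the picture (420x560x3 uint8, blue, green, red); there is no depth.
- camera_model(name): a dict with "fx", "fy", "cx", "cy" (pixels), "R" (3x3) and "t" (3): a world point X has camera coordinates R X + t. Camera axes: x right, y down, z forward; pixel columns grow to the right and rows downward; lengths in m; the calibration is good to about 2 mm. A picture is of the moment at which its call begins. camera_model takes no time and is no camera call.
- job_done(): hands the job in; it is judged then, once.
Trained networks look in the newest picture that a camera, given by its name, has taken for a name from the list of things; names that differ only in an ending like _2 or _b are one class to them, and where a whole thing is asked for, a point or a joint stands for the part that bears it (a point fixed in the world has none). Each returns a list of dicts, best first, with "confidence" (0 to 1); they miss things now and then, are a little off and sometimes report something else, mostly with a low value. They report only what shows in the picture. A call takes as long as a camera call. They do not tell look-alikes from the thing itself.
- regions_of(camera, query): "region" (420x560 bool, what is visible of it) and "extent" ([left, top, right, bottom] in pixels, round what is visible of it).
- tip_of(camera, query): "centre" ([column, row] in pixels: a listed point, or the origin of a listed thing).
The state is a dict: "clock": time; "joint_positions": joint angles; "joint_vel": joint speeds; "joint_efforts": joint torques, N m; "ee_pos": TCP position; "orientation": TCP orientation; "contact_force": force on the tool from outside, world axes, zero at the start; "wrist_torque": the same for the moment, N m; "finger_gap": finger opening in m; "gripper_force": force on a finger pad.
Only numpy, scipy, OpenCV 4.12 (cv2) and the standard library are available. Lean on these libraries where they do the work, as an engineer would, in place of code of your own. Each camera call takes 0.05 s, during which the arm holds its last target. There are 200 camera calls.

## Working session

There is one attempt and no reset: what is moved stays moved. The work goes in short steps, Python scripts to look and compute and a shell command to move; the robot and the scene stay as the last step left them, time stands still between calls to the robot, and variables do not carry over. Pictures are saved under pics/ and viewed, at most 10 in all, crops included, and the job is handed in when it is done.

```bash
mkdir -p pics
python3 - <<'E'
from workcell import *
import cv2,numpy as np
a=get_image("scene");b=get_image("top")
cv2.imwrite("pics/s.png",a);cv2.imwrite("pics/t.png",b)
for n in("scene","top"):
    m=camera_model(n);print(n,m["fx"],m["cx"],m["cy"],np.round(m["R"],3).tolist(),np.round(m["t"],3), -np.array(m["R"]).T@np.array(m["t"]))
    for q in("card_set_a","sleeve_a"):
        for r in regions_of(n,q):print(n,q,r["confidence"],r["extent"])
        for r in tip_of(n,q):print("  tip",r)
    for r in tip_of(n,"face_a"):print("  face",r)
s=state();print({k:s[k] for k in("clock","ee_pos","orientation","finger_gap")})
E
```

```text
scene 481.02329224732705 286.0004106347851 207.4099573479588 [[0.904, -0.428, -0.002], [-0.369, -0.778, -0.508], [0.216, 0.46, -0.861]] [-0.364  0.208  0.99 ] [ 0.19252935 -0.44936089  0.95715908]
scene card_set_a 0.75 [151.3, 92.5, 223.5, 163.2]
scene card_set_a 0.59 [356.7, 208.3, 423.6, 299.3]
  tip {'centre': [195.1, 149.5], 'confidence': 0.93}
  tip {'centre': [276.1, 143.3], 'confidence': 0.72}
  tip {'centre': [380.4, 273.9], 'confidence': 0.57}
scene sleeve_a 0.8 [251.3, 97.4, 301.6, 167.9]
scene sleeve_a 0.58 [348.9, 227.5, 422.5, 312.2]
  tip {'centre': [376.6, 276.1], 'confidence': 0.93}
  tip {'centre': [270.8, 145.1], 'confidence': 0.82}
  face {'centre': [287.3, 116.2], 'confidence': 0.87}
  face {'centre': [193.5, 119.6], 'confidence': 0.61}
top 541.2979438552628 282.9349452320715 206.12613834802045 [[0.334, -0.943, 0.002], [-0.793, -0.282, -0.539], [0.509, 0.179, -0.842]] [-0.13   0.395  1.001] [-0.1524835  -0.19031352  1.05651888]
top card_set_a 0.9 [354.7, 153.8, 410.0, 198.4]
top card_set_a 0.85 [161.1, 113.4, 225.9, 190.9]
top card_set_a 0.74 [88.3, 171.3, 170.2, 257.3]
  tip {'centre': [140.4, 236.3], 'confidence': 0.7}
  tip {'centre': [203.6, 177.7], 'confidence': 0.61}
top sleeve_a 0.58 [341.9, 174.6, 355.6, 204.2]
top sleeve_a 0.57 [160.7, 147.8, 232.7, 197.9]
  tip {'centre': [201.8, 180.2], 'confidence': 0.73}
  face {'centre': [206.3, 148.0], 'confidence': 0.96}
  face {'centre': [127.8, 207.6], 'confidence': 0.64}
{'clock': 0.6, 'ee_pos': array([ 0.21301633, -0.61412758,  0.22674833]), 'orientation': array([ 3.14151073e+00, -8.42670042e-05,  3.33828342e-01]), 'finger_gap': 0.09204395094020551}
```

View pics/s.png

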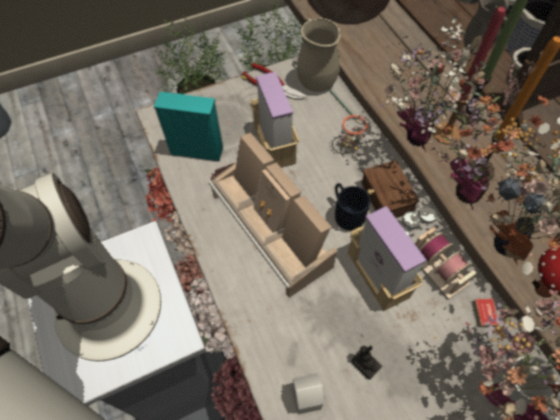

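View pics/t.png

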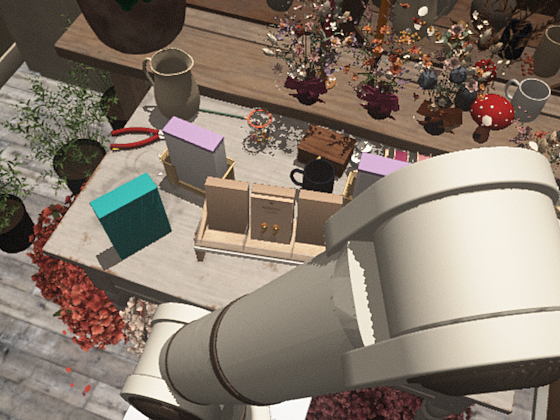

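The scene picture shows lavender-topped boxes at about (275,110) on the left and (390,250) on the right. The right one has an emblem near (378,257). The left one looks plain towards the robot, so it is probably card_set_a. A three-panel stand at (275,220) and a turquoise box at (190,125) are obstacles. Next I'll zoom in and fit the box tops at z = 0.181.

```bash
cat > h.py <<'E'
import cv2,numpy as np
from workcell import *
def toplane(n,uv,z):
    m=camera_model(n);R=np.array(m["R"]);t=np.array(m["t"])
    uv=np.atleast_2d(uv).astype(float)
    d=np.c_[(uv[:,0]-m["cx"])/m["fx"],(uv[:,1]-m["cy"])/m["fy"],np.ones(len(uv))]@R
    c=-R.T@t
    return (c+d*((z-c[2])/d[:,2])[:,None])
def proj(n,X):
    m=camera_model(n);p=np.atleast_2d(X)@np.array(m["R"]).T+np.array(m["t"])
    return np.c_[m["fx"]*p[:,0]/p[:,2]+m["cx"],m["fy"]*p[:,1]/p[:,2]+m["cy"]]
def lav(n,img,z=0.181):
    g=img.astype(int);B,G,R=g[...,0],g[...,1],g[...,2]
    m=((B-G>18)&(R-G>8)&(B>120)).astype(np.uint8)
    k,lab,st,_=cv2.connectedComponentsWithStats(m)
    for i in range(1,k):
        if st[i,4]>250:
            ys,xs=np.where(lab==i);P=toplane(n,np.c_[xs,ys],z)[:,:2]
            r=cv2.minAreaRect((P*1000).astype(np.float32));print(n,st[i],np.round(P.mean(0),4),np.round(r[0],1),np.round(r[1],1),round(r[2],1))
E
python3 - <<'E'
from h import *
a=cv2.imread("pics/s.png");b=cv2.imread("pics/t.png")
lav("scene",a);lav("top",b)
c=[cv2.resize(x,(390,390),interpolation=cv2.INTER_CUBIC) for x in(a[60:190,220:350],a[195:325,335:465])]
d=cv2.resize(b[100:210,150:280],(0,0),fx=1.6,fy=1.6)
cv2.imwrite("pics/c.png",np.hstack(c))
cv2.imwrite("pics/d.png",cv2.resize(b[105:215,140:280],(700,550),interpolation=cv2.INTER_CUBIC))
E
```

```text
scene [257  73  35  44 849] [0.485  0.2353] [485.8 237. ] [124.5  44.7] 82.8
scene [ 367  207   58   64 1517] [ 0.5376 -0.178 ] [ 537.9 -176. ] [ 45.5 124.7] 2.5
top [ 162  116   61   36 1000] [0.4844 0.2357] [485.3 236.3] [126.2  46.7] 82.6
top [358 152  52  24 700] [ 0.5378 -0.1546] [ 536.7 -162.7] [46.5 98.6] 3.5
```

View pics/c.png

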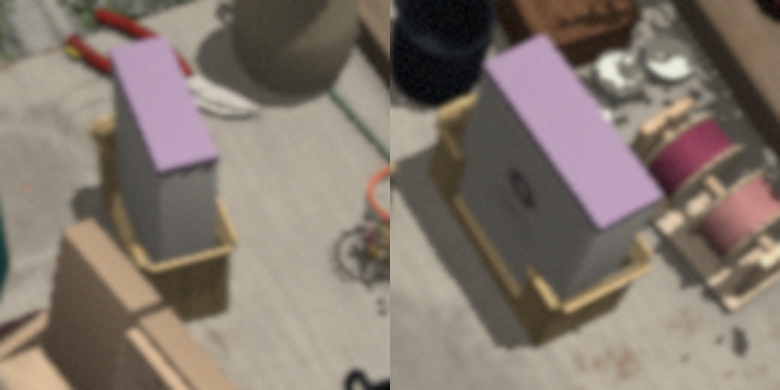

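View pics/d.png

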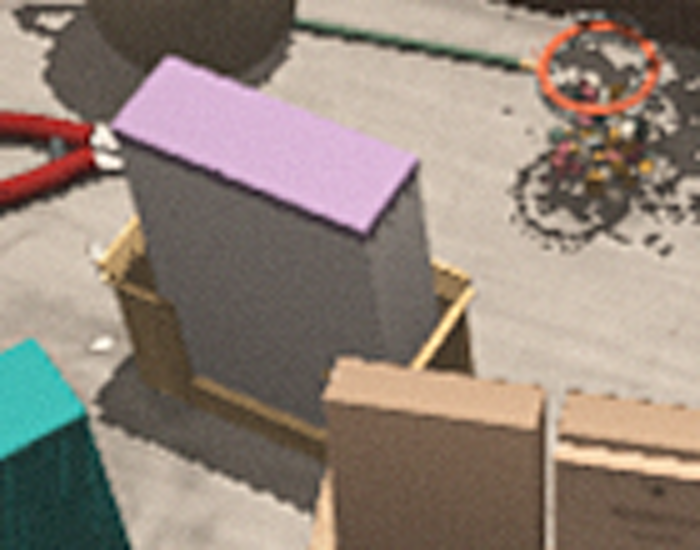

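The crops confirm it. The left box shows a plain face to the robot, so it is card_set_a. The right box carries the emblem, so it is card_set_b and stays put. Both cameras agree on box A's centre at (0.4855, 0.2365) with the thin axis at about −7.3°, and the 126×46 mm size matches. I'll check the stand and vase heights, then work out the approach.

```bash
cat >> h.py <<'E'
from scipy.spatial.transform import Rotation as Ro
def tri(a,b):
    A=[];y=[]
    for n,(u,v) in(("scene",a),("top",b)):
        m=camera_model(n);R=np.array(m["R"]);t=np.array(m["t"])
        for r,k in((( u-m["cx"])/m["fx"],0),((v-m["cy"])/m["fy"],1)):
            A.append(R[k]-r*R[2]);y.append(r*t[2]-t[k])
    s=np.linalg.lstsq(np.array(A),np.array(y),rcond=None);return np.round(s[0],3),s[1]
def delta(p,yaw_deg,p0=None,o0=None):
    s=state();p0=s["ee_pos"] if p0 is None else p0;o0=s["orientation"] if o0 is None else o0
    R=Ro.from_euler("xyz",o0);G=Ro.from_euler("xyz",[180,0,yaw_deg],degrees=True)
    return np.round(R.inv().apply(np.array(p)-p0),4),np.round(np.degrees((R.inv()*G).as_rotvec()),2)
E
python3 - <<'E'
from h import *
print("panelL",tri((246,136),(210,177)),"panelR",tri((272,160),(249,184)))
print("vase rim",tri((301,22),(149,53)),tri((340,25),(193,55)))
print("turq",tri((158,94),(91,204)),tri((216,98),(153,174)))
X=np.array([.4855,.2365])
print(delta([.43,-.3,.38],19.1));print(delta([.4855,.2365,.38],82.7))
E
```

```text
panelL (array([0.385, 0.15 , 0.19 ]), array([1.25328639e-05])) panelR (array([0.409, 0.079, 0.174]), array([5.19253128e-06]))
vase rim (array([0.639, 0.408, 0.204]), array([0.00023113])) (array([0.69 , 0.326, 0.21 ]), array([0.00034587]))
turq (array([0.258, 0.346, 0.179]), array([2.82885941e-07])) (array([0.362, 0.265, 0.189]), array([5.44145886e-05]))
(array([ 0.3079, -0.2257, -0.1532]), array([ 0.  , -0.  ,  0.03]))
(array([ 0.5362, -0.7144, -0.1533]), array([ 1.000e-02, -0.000e+00, -6.357e+01]))
```

```bash
python3 -m jog '[0.1,-0.07,-0.15,0,0,0,1, 0.2,-0.15,-0.153,0,0,0,1, 0.308,-0.226,-0.153,0,0,0,1, 0.308,-0.226,-0.153,0,0,0,1, 0.308,-0.226,-0.153,0,0,0,1, 0.308,-0.226,-0.153,0,0,0,1, 0.308,-0.226,-0.153,0,0,0,1, 0.308,-0.226,-0.153,0,0,0,1]' 25
python3 - <<'E'
from h import *
s=state();print(s["clock"],s["joint_positions"]);print(delta([.4855,.2365,.38],82.7))
E
```

```text
clock: 1.6
ee_pos: [0.4332, -0.2954, 0.3816]
orientation: [3.139, -0.003, 0.342]
contact_force: [0.1, 0.3, -0.5]
finger_gap: 0.0918
gripper_force: 0.0
1.6 [ 1.12328871  0.16902822 -0.65590421  1.64818842  0.10475072  1.3565305
 -0.77613522]
(array([ 0.2278, -0.4835,  0.0011]), array([  0.21,  -0.07, -63.09]))
```

```bash
python3 -m jog '[0.114,-0.244,0,0,0,-32,1, 0.114,-0.244,0,0,0,-32,1, 0.114,-0.244,0,0,0,-32,1, 0.114,-0.244,0,0,0,-32,1, 0.228,-0.489,0,0,0,-63.6,1, 0.228,-0.489,0,0,0,-63.6,1, 0.228,-0.489,0,0,0,-63.6,1, 0.228,-0.489,0,0,0,-63.6,1, 0.228,-0.489,0,0,0,-63.6,1, 0.228,-0.489,0,0,0,-63.6,1, 0.228,-0.489,0,0,0,-63.6,1, 0.228,-0.489,0,0,0,-63.6,1]'
python3 - <<'E'
from h import *
s=state();print(s["clock"],s["joint_positions"]);print(delta([.4855,.2365,.38],82.7))
print(delta([.4855,.2365,.38],-97.3))
E
```

```text
clock: 3.1
ee_pos: [0.4859, 0.2347, 0.3795]
orientation: [3.141, 0.001, 1.44]
contact_force: [0.5, 0.1, -0.8]
finger_gap: 0.0915
gripper_force: 0.0
3.1 [ 0.38590983  0.31523573 -1.10821669  1.60586031  0.28665447  1.39917355
 -0.88278308]
(array([ 0.0017, -0.0006, -0.0005]), array([ 0.02,  0.08, -0.17]))
(array([ 0.0017, -0.0006, -0.0005]), array([ 1.2000e-01, -3.0000e-02,  1.7983e+02]))
```

```bash
python3 -m jog '[0,0,0.06,0,0,0,1, 0,0,0.12,0,0,0,1, 0,0,0.18,0,0,0,1, 0,0,0.22,0,0,0,1, 0,0,0.252,0,0,0,1, 0,0,0.252,0,0,0,1, 0,0,0.252,0,0,0,1]'
python3 - <<'E'
from h import *
p=toplane("scene",[(251.7,101),(270.7,150),(298.3,140)],.091)[:,:2];q=toplane("top",[(160,158.5),(234.5,163)],.091)[:,:2]
print(p,np.linalg.norm(p[0]-p[1]),np.linalg.norm(p[2]-p[1]),(p[0]+p[2])/2,np.degrees(np.arctan2(*(p[0]-p[1])[::-1])));print(q,np.linalg.norm(q[0]-q[1]),q.mean(0))
E
```

```text
clock: 3.98
ee_pos: [0.4862, 0.2367, 0.1291]
orientation: [3.14, -0.001, 1.442]
contact_force: [-0.6, -0.4, 0.8]
finger_gap: 0.092
gripper_force: 0.0
[[0.46189793 0.31692213]
 [0.44241144 0.16330289]
 [0.51097847 0.16224982]] 0.15485022958231692 0.0685751127347267 [0.4864382  0.23958597] 82.77068122710159
[[0.45825609 0.31694997]
 [0.50262824 0.1547207 ]] 0.16818806215591844 [0.48044217 0.23583534]
```

```bash
python3 -m jog '[0,0,0,0,0,0,-1, 0,0,0,0,0,0,-1, 0,0,0,0,0,0,-1, 0,0,0,0,0,0,-1, 0,0,0,0,0,0,-1, 0,0,0,0,0,0,-1, 0,0,0,0,0,0,-1, 0,0,-0.01,0,0,0,-1, 0,0,-0.02,0,0,0,-1, 0,0,-0.03,0,0,0,-1]' 30; python3 -c "
from h import *
s=state();print(s['finger_gap'],s['gripper_force'])
i=get_image('top');lav('top',i,.211)"
```

```text
clock: 5.22
ee_pos: [0.4852, 0.2372, 0.1586]
orientation: [3.141, -0.0, 1.444]
contact_force: [-0.1, -0.0, -2.4]
finger_gap: 0.0446
gripper_force: 30.0
0.04459387843170775 29.965101778507233
top [ 358  152   65   32 1143] [ 0.5131 -0.1779] [ 514.1 -177. ] [ 46.  121.5] 2.5
```

```bash
python3 -m jog '[0,0,-0.03,0,0,0,-1, 0,0,-0.06,0,0,0,-1, 0,0,-0.09,0,0,0,-1, 0,0,-0.12,0,0,0,-1, 0,0,-0.15,0,0,0,-1, 0,0,-0.18,0,0,0,-1, 0,0,-0.2,0,0,0,-1, 0,0,-0.2,0,0,0,-1, 0,0,-0.2,0,0,0,-1]'
python3 - <<'E'
from h import *
s=state();print(s['finger_gap'],s['gripper_force'],s['joint_positions'])
a=get_image('top');b=get_image('scene')
c=np.hstack([cv2.resize(x[50:250,lo:lo+200],(400,400),interpolation=cv2.INTER_CUBIC) for x,lo in((a,100),(b,180))]);cv2.imwrite('pics/l.png',c)
E
```

```text
clock: 6.4
ee_pos: [0.4847, 0.2366, 0.3569]
orientation: [-3.141, 0.001, 1.444]
contact_force: [0.4, 0.3, -1.7]
finger_gap: 0.0452
gripper_force: 30.0
0.04519069465975904 29.965438842773438 [ 0.37801839  0.33157947 -1.10473015  1.64267986  0.30232113  1.35655099
 -0.89739624]
```

View pics/l.png

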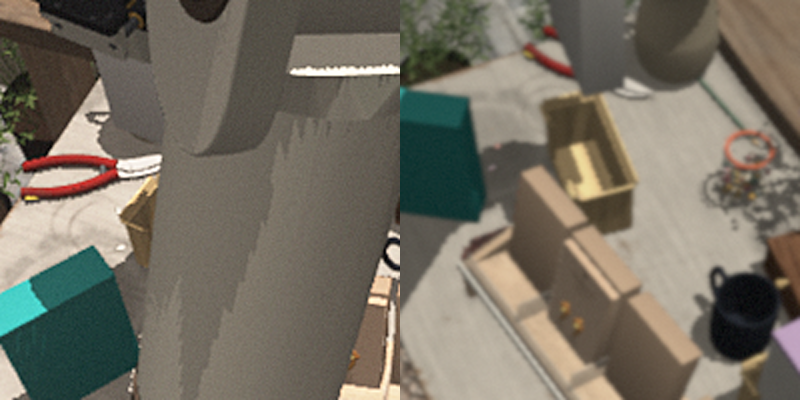

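The lift worked, and the scene half of the picture shows the empty sleeve with its rim visible (full-image pixels about 252–299, 96–150). I'll zoom in to fit the rim, and start the half turn in the same step.

```bash
python3 - <<'E'
from h import *
b=get_image('scene');cv2.imwrite('pics/z.png',cv2.resize(b[85:175,240:320],(533,600),interpolation=cv2.INTER_CUBIC))
E
python3 -m jog '[0,0,0,0,0,-10,-1, 0,0,0,0,0,-20,-1, 0,0,0,0,0,-30,-1, 0,0,0,0,0,-40,-1, 0,0,0,0,0,-50,-1, 0,0,0,0,0,-60,-1, 0,0,0,0,0,-70,-1, 0,0,0,0,0,-80,-1, 0,0,0,0,0,-90,-1, 0,0,0,0,0,-90,-1, 0,0,0,0,0,-90,-1]'; python3 -c "
from h import *
print(state()['joint_positions'],state()['finger_gap'])"
```

```text
clock: 7.92
ee_pos: [0.485, 0.237, 0.3574]
orientation: [-3.142, -0.001, 3.011]
contact_force: [0.2, -0.9, -2.0]
finger_gap: 0.0447
gripper_force: 30.0
[ 0.53296771  0.53767391 -1.46039267  1.63829937  0.53743338  1.45663729
  0.46310131] 0.044715089290726616
```

View pics/z.png

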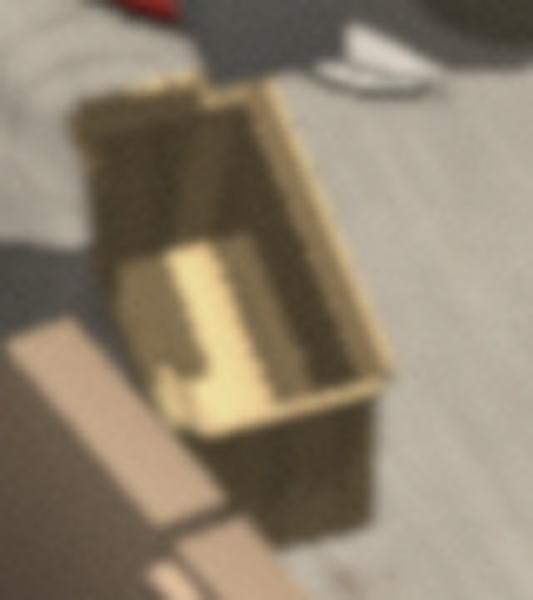

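The zoom shows the rim corners at full-image pixels (250.5,101.8), (280.5,96.7), (299.3,141.7) and (269.3,150.7). I'll fit those and continue the turn.

```bash
python3 - <<'E'
from h import *
P=toplane("scene",[(250.5,101.8),(280.5,96.7),(299.3,141.7),(269.3,150.7)],.091)[:,:2]
print(P.round(4),[round(np.linalg.norm(P[i]-P[i-1]),4) for i in range(4)],P.mean(0))
u=(P[0]+P[1]-P[2]-P[3]);print(np.degrees(np.arctan2(u[1],u[0])))
E
python3 -m jog '[0,0,0,0,0,-10,-1, 0,0,0,0,0,-20,-1, 0,0,0,0,0,-30,-1, 0,0,0,0,0,-40,-1, 0,0,0,0,0,-50,-1, 0,0,0,0,0,-60,-1, 0,0,0,0,0,-70,-1, 0,0,0,0,0,-80,-1, 0,0,0,0,0,-90,-1, 0,0,0,0,0,-90,-1, 0,0,0,0,0,-90,-1, 0,0,0,0,0,-90,-1]'
python3 - <<'E'
from h import *
s=state();print(s['joint_positions'],s['finger_gap'],s["clock"]);print(delta([.4855,.2365,.358],-97.3))
b=get_image('scene');cv2.imwrite('pics/f.png',b)
E
```

```text
[[0.4583 0.3158]
 [0.5303 0.2998]
 [0.5109 0.1569]
 [0.4388 0.1629]] [np.float64(0.1542), np.float64(0.0738), np.float64(0.1442), np.float64(0.0724)] [0.48455858 0.23383338]
82.4997639845184
clock: 9.43
ee_pos: [0.4851, 0.237, 0.3578]
orientation: [-3.141, -0.0, -1.7]
contact_force: [-0.0, -0.4, -2.4]
finger_gap: 0.0448
gripper_force: 30.0
[ 0.54315655  0.58821298 -1.52084722  1.63779797  0.58990108  1.48740361
  1.9888774 ] 0.04484524929361146 9.425
(array([ 0.0005, -0.0005, -0.0002]), array([-0.01, -0.01, -0.11]))
```

View pics/f.png

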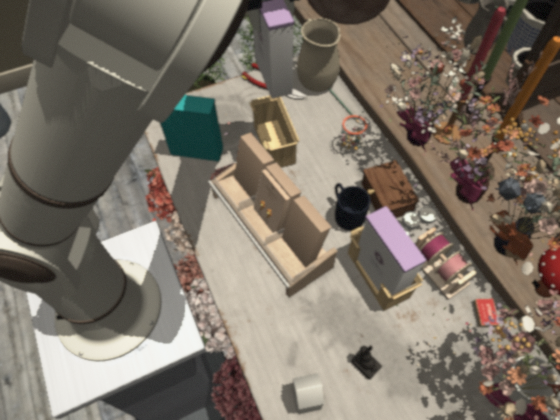

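The scene picture shows the box held upright above the empty sleeve at about (275,130), with the half turn complete. It is aligned within about 1 mm, so I'll lower it to the mouth and then slowly in.

```bash
python3 -m jog '[0,0,0.03,0,0,0,-1, 0,0,0.06,0,0,0,-1, 0,0,0.09,0,0,0,-1, 0,0,0.115,0,0,0,-1, 0,0,0.135,0,0,0,-1, 0,0,0.14,0,0,0,-1, 0,0,0.145,0,0,0,-1, 0,0,0.15,0,0,0,-1, 0,0,0.155,0,0,0,-1, 0,0,0.16,0,0,0,-1]'
python3 - <<'E'
from h import *
s=state();print(s['joint_positions'],s["wrist_torque"]);print(delta([.4855,.2365,.128],-97.3))
E
```

```text
clock: 10.72
ee_pos: [0.4853, 0.2371, 0.1976]
orientation: [-3.141, 0.0, -1.698]
contact_force: [0.8, 0.2, -1.5]
finger_gap: 0.0448
gripper_force: 30.0
[ 0.45346378  0.71622853 -1.35341916  1.84114719  0.74974147  1.22585125
  1.87724198] [ 0.14249983  0.03486965 -0.037834  ]
(array([ 0.0005, -0.0002,  0.0696]), array([-0.02,  0.01,  0.02]))
```

Box bottom is about 17 mm below the rim with no contact force, so I'll carry on down.

```bash
python3 -m jog '[0,0,0.008,0,0,0,-1, 0,0,0.016,0,0,0,-1, 0,0,0.024,0,0,0,-1, 0,0,0.032,0,0,0,-1, 0,0,0.04,0,0,0,-1, 0,0,0.048,0,0,0,-1, 0,0,0.055,0,0,0,-1, 0,0,0.06,0,0,0,-1, 0,0,0.063,0,0,0,-1, 0,0,0.063,0,0,0,-1]'
```

```text
clock: 11.98
ee_pos: [0.4851, 0.237, 0.1346]
orientation: [3.141, -0.0, -1.698]
contact_force: [0.3, 0.8, -2.5]
finger_gap: 0.0451
gripper_force: 30.0
```

```bash
python3 -m jog '[0,0,0.002,0,0,0,-1, 0,0,0.004,0,0,0,-1, 0,0,0.005,0,0,0,-1, 0,0,0.005,0,0,0,-1]';  python3 -m jog '[0,0,0.001,0,0,0,-1, 0,0,0.001,0,0,0,-1]'; python3 -m jog '[0,0,0.001,0,0,0,-1, 0,0,0.001,0,0,0,-1]'
```

```text
clock: 12.48
ee_pos: [0.4851, 0.237, 0.1297]
orientation: [3.142, -0.0, -1.698]
contact_force: [0.1, -0.4, -1.7]
finger_gap: 0.0449
gripper_force: 30.0
clock: 12.72
ee_pos: [0.4851, 0.2371, 0.1287]
orientation: [-3.142, -0.0, -1.698]
contact_force: [-0.1, 0.6, -1.3]
finger_gap: 0.045
gripper_force: 30.0
clock: 12.98
ee_pos: [0.4852, 0.2371, 0.1278]
orientation: [-3.141, 0.0, -1.698]
contact_force: [-0.2, -0.3, -1.2]
finger_gap: 0.0449
gripper_force: 30.0
```

```bash
python3 -m jog '[0,0,0.001,0,0,0,-1, 0,0,0.001,0,0,0,-1]';  python3 -m jog '[0,0,0.001,0,0,0,-1, 0,0,0.001,0,0,0,-1]'
```

```text
clock: 13.22
ee_pos: [0.4852, 0.2371, 0.1277]
orientation: [-3.141, -0.001, -1.698]
contact_force: [-2.2, -3.3, 7.5]
finger_gap: 0.0451
gripper_force: 30.0
clock: 13.48
ee_pos: [0.4852, 0.2372, 0.1277]
orientation: [-3.14, -0.001, -1.698]
contact_force: [-4.5, -5.0, 15.9]
finger_gap: 0.0446
gripper_force: 30.0
```

The force is building at TCP z 0.1277, so the box is on the floor. I'll ease off the pressure, open and lift away.

```bash
python3 -m jog '[0,0,-0.0015,0,0,0,-1, 0,0,-0.0015,0,0,0,-1, 0,0,-0.0015,0,0,0,0.2, 0,0,-0.0015,0,0,0,1, 0,0,-0.0015,0,0,0,1, 0,0,-0.0015,0,0,0,1, 0,0,-0.0015,0,0,0,1, 0,0,-0.0015,0,0,0,1]' && python3 -m jog '[0,0,-0.02,0,0,0,1, 0,0,-0.05,0,0,0,1, 0,0,-0.1,0,0,0,1, 0,0,-0.15,0,0,0,1, 0,0,-0.2,0,0,0,1, 0.08,-0.04,-0.25,0,0,0,1, 0.16,-0.1,-0.25,0,0,0,1, 0.2,-0.1,-0.25,0,0,0,1, 0.2,-0.1,-0.25,0,0,0,1, 0.2,-0.1,-0.25,0,0,0,1, 0.2,-0.1,-0.25,0,0,0,1]'
python3 - <<'E'
from h import *
a=get_image('top');b=get_image('scene')
lav('top',a);lav('scene',b)
for n in('top','scene'):print(tip_of(n,'face_a'))
c=np.hstack([cv2.resize(a[80:280,120:320],(400,400),interpolation=cv2.INTER_CUBIC),cv2.resize(b[60:190,220:350],(400,400),interpolation=cv2.INTER_CUBIC)]);cv2.imwrite('pics/e.png',c)
E
```

```text
clock: 14.48
ee_pos: [0.4851, 0.2371, 0.1272]
orientation: [-3.142, 0.0, -1.698]
contact_force: [0.4, -1.1, 0.6]
finger_gap: 0.0918
gripper_force: 0.0
clock: 15.85
ee_pos: [0.5585, 0.027, 0.3782]
orientation: [-3.141, 0.001, -1.697]
contact_force: [0.7, 0.3, -0.1]
finger_gap: 0.0923
gripper_force: 0.0
top [ 163  117   61   35 1005] [0.4831 0.234 ] [483.5 234.6] [126.2  45.9] 82.6
scene [257  73  35  45 863] [0.4839 0.2334] [484.6 235.5] [125.1  45.3] 82.7
scene [ 367  207   59   64 1536] [ 0.5376 -0.1783] [ 538.1 -176.1] [ 46.3 124.8] 2.7
[{'centre': [195.9, 167.4], 'confidence': 0.86}, {'centre': [125.0, 205.3], 'confidence': 0.57}]
[{'centre': [194.1, 120.5], 'confidence': 0.88}, {'centre': [264.9, 124.0], 'confidence': 0.76}]
```

View pics/e.png

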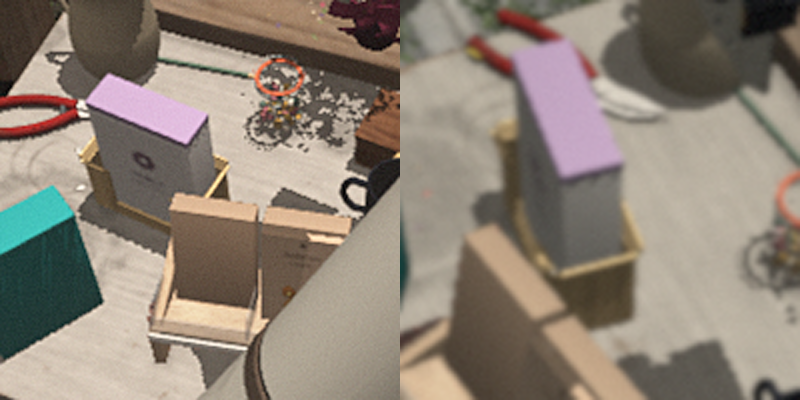

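The box stands upright in its sleeve with the emblem facing the robot at about crop (145,160). Its top plane fits at z = 0.181, and box B is unmoved.

```bash
python3 -c "
from workcell import *
print(job_done())"
```

```text
the job is handed in; nothing more can be done
None
```

The back-to-front box (the left one) has been turned half round, stands on its sleeve's floor with the printed face in the cut-out, and has been let go; the other box was left alone, and the job was handed in at about 16 s of the 48 s allowed.

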